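Seat the suction cover of a site pump

TASK

The suction cover has been put back on the pump with its four tee nuts only run down finger-tight, so it still stands a couple of millimetres off the casing. Tighten the nuts in cross order, about half a turn each: bring one up firm in one go, then the one diagonally opposite, then the other two, stopping each as soon as you feel it come up solid, so that the cover seats evenly all round without overtightening. Do not lean on the cover, and leave the other things on the bench where they are.

Things in the scene. Friction and masses are not known exactly. Their poses are not given: they have to be found in the camera images.
- pump: pump end lying on its back, suction side up: slate-grey round casing 240 mm across with the bare metal cover on top, outlet pipe to one side; fixed to the bench. Origin on the bench under the centre of the casing; its x axis runs parallel to the outlet pipe, z up. The four studs stand on a 180 mm circle, at 45, 135, 225 and 315 degrees from x (nuts a, b, c, d).
- cover_top (a point): centre of the raised middle of the bare aluminium cover (236 mm disc, 12 mm thick; the raised middle with the black suction port is 100 mm across at its foot and stands 14 mm above the disc). z is the cover's axis.
- bar_a (a point): brass-coloured tee nut a: 38 mm round foot, 16 mm neck, and on top a flat-sided grip bar 64 mm long, 16 mm thick, 18 mm high (24 mm in its middle 36 mm). This point: on the screw axis, half-way up the bar, 39 mm above the nut's foot, about 179 mm above the bench. x along the bar, z up. Clockwise seen from above tightens; lead 6 mm a turn, so it sinks 3 mm in half a turn and the hand must sink with it.
- bar_b (a point): tee nut b, same shape, point and axes as a; opposite nut d. Each nut turns about half a turn, 130 to 210 degrees, different for each, before it comes up solid. Running free the drag is 0.1 to 0.15 N m; once solid the torque jumps to 0.3 N m and climbs by about 0.8 N m per radian. 0.3 to 0.55 N m above the reading at rest is firm; from about 0.75 N m it is overtightened.
- bar_c (a point): tee nut c, same shape, point and axes as a; opposite nut a. The studs do not give sideways, so a hand off the screw axis works against the stud as it turns: ease off the side load. Pressing on the cover itself with more than 25 N is leaning on it.
- bar_d (a point): tee nut d, same shape, point and axes as a; opposite nut b. The nuts hold by thread friction and stay where they are left; one that has come up solid springs back to that point, by up to 30 degrees, when let go, and stays firm.
- impeller: old rusty five-vaned impeller, 116 mm across, 38 mm high; a bystander. Origin under its centre.
- coupling: aluminium hose coupling with two cam arms, 75 mm across, 68 mm high; a bystander. Origin under its centre.
- spanner: steel spanner 190 mm long lying flat; a bystander.
- driver: screwdriver with orange handle, 200 mm long; a bystander.
- grease: closed tan jar of grease 72 mm across, 75 mm high; a bystander. Origin under its centre.
- stud_box: closed cardboard box 100 x 150 x 55 mm; a bystander. Origin under its centre.
There are look-alikes about, which are no part of the job. What is meant by the part that bears cover_top is not purple or turquoise, and is the larger of those in its own colour.

How it is judged:
By the outcome, as a careful person would: the job done as asked, in the order asked, and still so for the second after the job is handed in, with the robot touching nothing.
It also fails if it takes over 72 s, if anything falls off the work surface, if the arm or the gripper's body presses on something with over 40 N, if the wrist force passes 120 N, or if a joint passes its speed limit or range.

ROBOT

A 7-joint arm with a two-finger parallel gripper is mounted at the origin on the work surface. World frame = base frame: x ahead of the robot, y to its left, z up, the work surface at z = 0. Lengths are in m, angles in rad, forces in N, time in s.
With the tool pointing down it reaches from about 0.425 to 0.8 m from the base axis. Payload 8.3 kg.
Tool frame: the origin (TCP) lies on the centre line of the jaws, within the pads' length; the fingertips stand 17 mm ahead of it and the grasp point (between the pads) lies 2 mm behind it (arm.nose_length is the distance from the TCP to the fingertips, in m); z points along the fingers, x is the direction in which the jaws open and shut, and the axes are right-handed (so a half turn about z gives the same grasp; the last joint's range is limited). The gripper opens to 85 mm and grips with 20 to 120 N. Pads are 22 mm wide; open, the fingers measure 114 mm over their backs; the gripper's body (76 mm by 85 mm) begins 54 mm behind the grasp point. The pads swing forward as they close: fully open they stand 13 mm farther back than shut.
Start: joints at [-0.063, 0.383, 0.016, 1.37, -0.006, 1.388, -0.046], TCP at [0.625, 0, 0.248] pointing down, gripper open.
Joint ranges: [-2.95, 2.95], [-0.25, 2.06], [-1.52, 1.56], [0.18, 2.33], [-1.44, 4.58], [0.02, 2.06], [-3.01, 3.01]. Speed limits (rad/s): [2.39, 2.39, 3.01, 3.01, 3.14, 3.14, 3.14].

INTERFACE

Orientations are given as a rotation vector (axis times angle).
In Python, from bench import status, snapshot, arm gives the robot as it stands. The module is installed in compiled form; this text tells all that it offers.
- The arm moves only by the tool step_arm, never from a script. Its argument "moves" is a list of rows, each a list of 5 numbers: the shift along the tool's x, y, z in m, then the turn about the tool's z in rad, then the gripper command: -1 is fully open, 1 is shut, values between are in proportion. In form: [[dx, dy, dz, yaw, claw], ...]. A call has 1 to 5 rows; each row is the pose to reach, as a shift and turn from the pose commanded when the call began, along the tool's axes at that moment; what a row does not reach only later rows make up. A row lasts 1/8 s, in which the tool goes at most 62.5 mm and 10.7 degrees, less where a joint would pass 70% of its speed; a pose out of reach is approached as far as the arm can. A call with a gripper value outside its range is refused whole. The fingers move at their own pace and stop on an object; "squeeze" is the grip in N (left out, the last holds). Time passes only in rows, so rows that repeat a pose let the fingers close. It gives the time, the measured TCP pose, the force and the opening at its end, in the units of the state.
- status.get_obs(): the state, without advancing time (a new reading comes with each control period).
- snapshot(name): name is "scene" or "side" or "wrist"; returns a dict with "img" (480x640x3 uint8, red, green, blue), "camera_matrix" (3x3 intrinsics, pixels), "view" (4x4, takes a point from world to camera coordinates). Camera axes: x right, y down, z forward; pixel columns grow to the right and rows downward; lengths in m; the calibration is good to about 2 mm. The wrist camera is an equidistant fisheye: a pixel r from the principal point sees the ray r / f radians off the axis. A picture is of the moment at which its call begins. There is no depth.
- arm.finish_job(): hands the job in, once; it reports no verdict.
The state is a dict: "time": time; "q": joint angles; "dq": joint speeds; "joint_efforts": joint torques, N m; "tool_pos": TCP position; "eef_rot": TCP orientation; "contact_force": force on the tool from outside, world axes, zero at the start; "ft_torque": the same for the moment, N m; "grip_width": finger opening in m.
Only numpy, scipy, OpenCV 4.12 (cv2) and the standard library are available. Lean on these libraries where they do the work, as an engineer would, in place of code of your own. Each camera call takes 0.05 s, during which the arm holds its last target.

## Working session

There is one attempt and no reset: what is moved stays moved. The work goes in short steps, Python scripts to look and compute and a tool call to move; the robot and the scene stay as the last step left them, time stands still between calls to the robot, and variables do not carry over. Pictures are saved under pics/ and viewed, and the job is handed in when it is done.

Besides the shell and the picture viewer there is one more tool, called after "Call:" in YAML: its name, and indented under it one key for each argument. step_arm: Moves the arm, as the interface text tells. Its arguments: {"type":"object","properties":{"moves":{"type":"array","items":{"type":"array","items":{"type":"number"}}},"squeeze":{"type":"number"}},"required":["moves"]}

```bash
mkdir -p pics; cat > h.py <<'E'
import numpy as np, cv2
from bench import status, snapshot, arm
def snap(n,f):
    s=snapshot(n); np.savez('pics/'+f+'.npz',**s); cv2.imwrite('pics/'+f+'.png',s['img'][:,:,::-1]); return s
E
python3 - <<'E'
from h import *
o=status.get_obs()
print({k:np.round(v,4) for k,v in o.items()})
for n in ['scene','side','wrist']:
    s=snap(n,n+'0'); print(s['camera_matrix'],s['view'])
print(arm.nose_length)
E
```

```text
{'time': np.float64(0.0), 'q': array([-0.0629,  0.3842,  0.0164,  1.3712, -0.0063,  1.3882, -0.0465]), 'dq': array([ 0.    ,  0.001 , -0.0002, -0.0004,  0.0014,  0.0008,  0.0006]), 'joint_efforts': array([-5.00000e-04, -6.27589e+01,  8.43700e-01, -3.71826e+01,
        1.65000e-02,  1.40000e-02, -1.00000e-04]), 'tool_pos': array([0.6245, 0.    , 0.2473]), 'eef_rot': array([ 3.1416e+00,  1.0000e-04, -3.1000e-03]), 'contact_force': array([ 0.1795,  0.2301, -1.2442]), 'ft_torque': array([ 0.0194, -0.0111,  0.008 ]), 'grip_width': np.float64(0.0855)}
[[524.24431122   0.         322.46085682]
 [  0.         524.24431122 233.94667219]
 [  0.           0.           1.        ]] [[ 0.25146555  0.96774111  0.01556357 -0.12961064]
 [ 0.63797779 -0.15364193 -0.75457173 -0.20375585]
 [-0.72783887  0.19967801 -0.65603298  1.61071815]
 [ 0.          0.          0.          1.        ]]
[[621.46855166   0.         314.65604608]
 [  0.         621.46855166 237.77578923]
 [  0.           0.           1.        ]] [[ 0.75082406 -0.66008996 -0.02333393 -0.33103862]
 [-0.37958887 -0.40231636 -0.83309894  0.29711843]
 [ 0.54053262  0.63436803 -0.5526316   1.30506527]
 [ 0.          0.          0.          1.        ]]
[[371.64829954   0.         319.41725048]
 [  0.         371.64829954 239.02873053]
 [  0.           0.           1.        ]] [[ 9.99998675e-01 -1.31190355e-05 -1.62768324e-03 -6.25100791e-01]
 [ 4.27850133e-04 -9.62686940e-01  2.70617205e-01 -3.49628328e-02]
 [-1.57049964e-03 -2.70617543e-01 -9.62685659e-01  3.79428225e-01]
 [ 0.00000000e+00  0.00000000e+00  0.00000000e+00  1.00000000e+00]]
0.017
```

View pics/scene0.png

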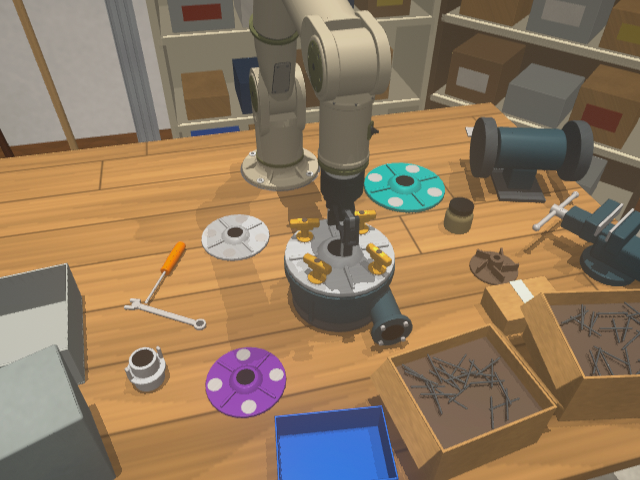

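View pics/side0.png

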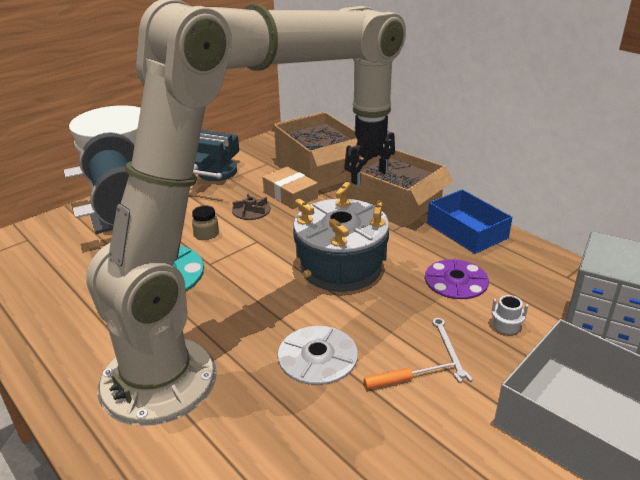

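View pics/wrist0.png

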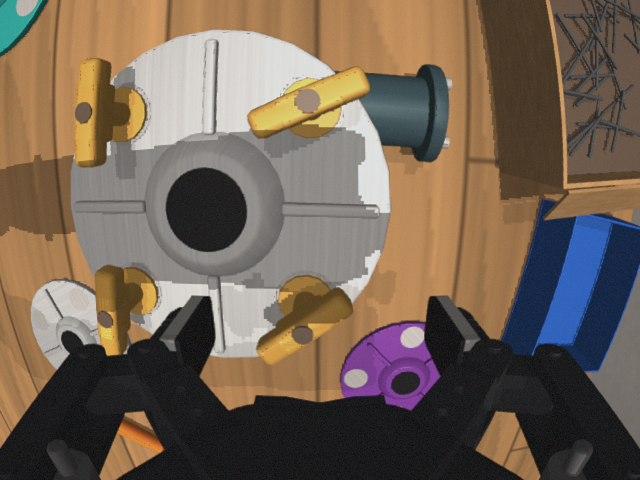

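The cover to work on is the bare grey one on the pump, at scene (340,250). The look-alikes are the smaller grey disc (236,236), the turquoise one (405,185) and the purple one (245,380). The four brass nuts in the wrist view are at (307,100), (84,112), (105,319) and (302,334). I'll check these in a close crop.

```bash
python3 - <<'E'
import cv2
a=cv2.imread('pics/wrist0.png'); cv2.imwrite('pics/w0c.png',cv2.resize(a[20:380,50:460],None,fx=1.6*1.2,fy=1.6*1.02 if 0 else 1.6*1.0,interpolation=cv2.INTER_CUBIC) if 0 else cv2.resize(a[40:370,60:400],None,fx=1.8,fy=1.8,interpolation=cv2.INTER_CUBIC))
a=cv2.imread('pics/scene0.png'); b=cv2.resize(a[190:310,270:410],None,fx=5,fy=5,interpolation=cv2.INTER_CUBIC);cv2.imwrite('pics/s0c.png',b)
a=cv2.imread('pics/side0.png'); b=cv2.resize(a[170:270,280:400],None,fx=6,fy=6,interpolation=cv2.INTER_CUBIC);cv2.imwrite('pics/d0c.png',b)
E
```

```text
(no output)
```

View pics/w0c.png

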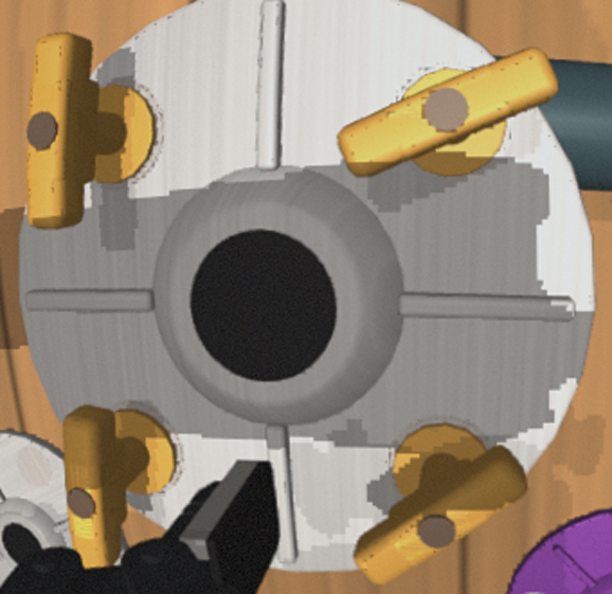

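View pics/s0c.png

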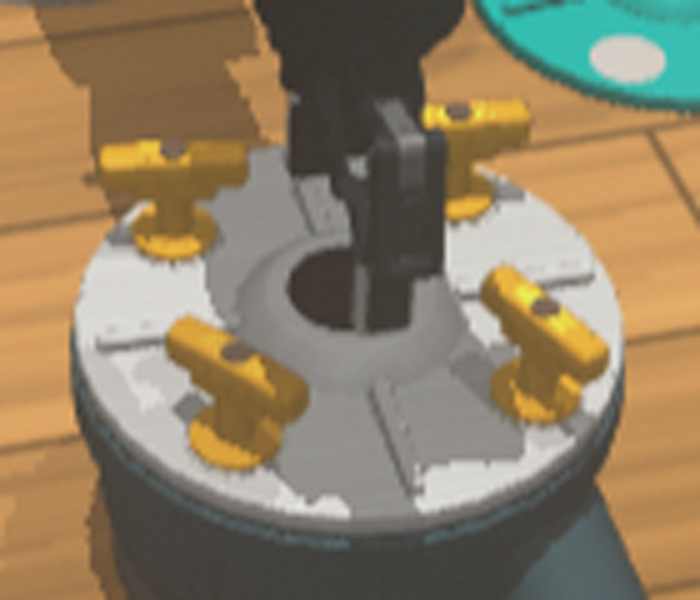

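View pics/d0c.png

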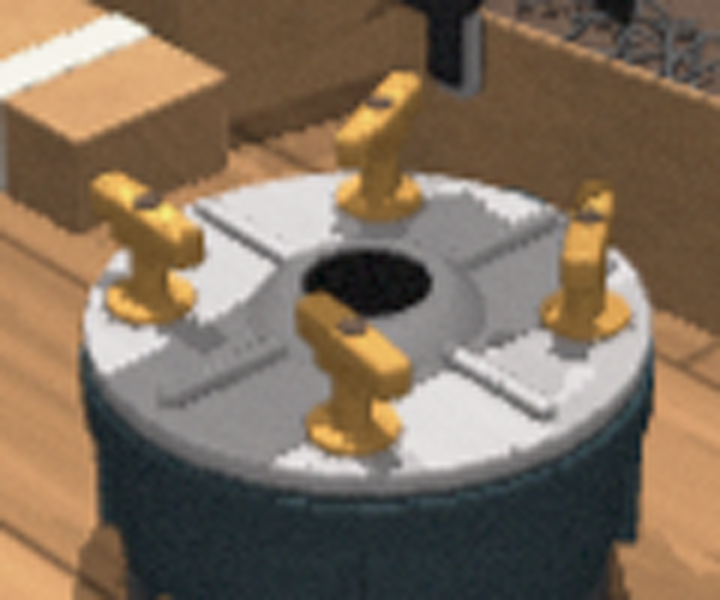

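```bash
cat > geo.py <<'E'
from h import *
def load(f):
    d=np.load('pics/'+f+'.npz'); return d['camera_matrix'],d['view']
def ray(K,V,p,fish):
    x=(p[0]-K[0,2])/K[0,0]; y=(p[1]-K[1,2])/K[1,1]
    if fish:
        r=np.hypot(x,y); v=np.array([x/r*np.sin(r),y/r*np.sin(r),np.cos(r)])
    else: v=np.array([x,y,1.])
    R=V[:3,:3]; return -R.T@V[:3,3], R.T@v/np.linalg.norm(v)
def at(K,V,p,z,fish):
    c,d=ray(K,V,p,fish); return c+d*(z-c[2])/d[2]
def proj(K,V,P,fish):
    c=V[:3,:3]@P+V[:3,3]
    if fish:
        r=np.hypot(c[0],c[1]); th=np.arctan2(r,c[2]); x,y=c[0]/r*th,c[1]/r*th
    else: x,y=c[:2]/c[2]
    return np.array([x*K[0,0]+K[0,2],y*K[1,1]+K[1,2]])
E
python3 - <<'E'
from geo import *
from scipy.optimize import least_squares
obs={'wrist0':[(307.8,100.6),(83.3,112.8),(105,318.9),(302.2,335)],'scene0':[(379,251.4),(361.4,212),(304.6,219.8),(317.4,260.2)],'side0':[(343,187),(304.7,203.7),(338.3,224.3),(378,205.8)]}
cal={k:load(k) for k in obs}
def pts(v):
    return [np.array([v[0]+.09*np.cos(v[2]+t),v[1]+.09*np.sin(v[2]+t),v[3]]) for t in np.radians([45,135,225,315])]
def f(v,ks=obs): return np.concatenate([proj(*cal[k],P,k[0]=='w')-o for k in ks for P,o in zip(pts(v),obs[k])])
for ks in [list(obs),['wrist0'],['scene0'],['side0']]:
    r=least_squares(lambda v:f(v,ks),[.62,.05,0,.19]); print(ks,r.x,np.round(r.fun,1))
K,V=cal['wrist0']
for n,(p,q) in dict(a=((350,155),(545,72)),b=((62,40),(55,222)),c=((90,412),(97,563)),d=((510,470),(370,568))).items():
    g=lambda p:at(K,V,np.array(p)/1.8+[60,40],.188,True)
    P,Q=g(p),g(q); d=P-Q; print(n,P,Q,np.hypot(*d[:2]),np.degrees(np.arctan2(d[1],d[0])))
E
```

```text
['wrist0', 'scene0', 'side0'] [ 0.55401864  0.0256179  -0.03066568  0.18910229] [-0.3 -0.   0.1 -0.3 -0.2  0.2  0.2  0.3  0.   0.2  0.1  0.8 -0.2  0.5
 -0.3  0.4 -0.2 -0.3 -0.6 -0.2  0.1 -0.  -0.2 -0.2]
['wrist0'] [ 0.55401339  0.02559704 -0.03056214  0.188933  ] [-0.3  0.   0.3 -0.3 -0.   0.1  0.2  0.1]
['scene0'] [ 0.55309051  0.026072   -0.02955563  0.18948088] [ 0.1 -0.3  0.1  0.3 -0.1  0.1 -0.1 -0. ]
['side0'] [ 0.55939465  0.03050943 -0.03464894  0.184331  ] [ 0.2 -0.  -0.2 -0.1  0.2  0.  -0.2  0.1]
a [0.59309859 0.07512219 0.188     ] [0.64676236 0.09816852 0.188     ] 0.05840319813373059 -156.75850524567178
b [0.49941475 0.11960897 0.188     ] [0.49513298 0.06150831 0.188     ] 0.058258221814620814 85.78517089294945
c [ 0.49989406 -0.00183807  0.188     ] [ 0.48795737 -0.06227247  0.188     ] 0.06160196567514643 78.82704921265714
d [ 0.6385797  -0.01870475  0.188     ] [ 0.59332733 -0.05529861  0.188     ] 0.058196978589902186 38.96113988402235
```

Call:
step_arm:
  moves:
    - [-0.002, -0.03, 0, -0.18, -1]
    - [-0.004, -0.06, 0, -0.36, -1]
    - [-0.005, -0.087, 0, -0.54, -1]
    - [-0.005, -0.087, 0, -0.72, -1]
    - [-0.005, -0.087, 0, -0.9, -1]
  squeeze: 60

```text
time: 0.78
tool_pos: [0.6197, 0.0876, 0.2478]
eef_rot: [-2.824, -1.376, 0.001]
contact_force: [0.5, 0.5, -0.5]
grip_width: 0.0854
```

Call:
step_arm:
  moves:
    - [0, 0, 0, -0.18, -1]
    - [0, 0, 0, -0.36, -1]
    - [0, 0, 0, -0.54, -1]
    - [0, 0, 0, -0.72, -1]
    - [0, 0, 0, -0.9, -1]

```text
time: 1.4
tool_pos: [0.6198, 0.087, 0.2478]
eef_rot: [-1.945, -2.466, 0.001]
contact_force: [0.2, -0.3, 0.4]
grip_width: 0.0851
```

Call:
step_arm:
  moves:
    - [0, 0, 0, -0.16, -0.3]
    - [0, 0, 0, -0.16, -0.3]

```text
time: 1.65
tool_pos: [0.6198, 0.0869, 0.2479]
eef_rot: [-1.751, -2.608, 0.001]
contact_force: [0.3, 0.6, -1.2]
grip_width: 0.0557
```

```bash
cat >> geo.py <<'E'
from scipy.spatial.transform import Rotation as Ro
def st():
    o=status.get_obs(); R=Ro.from_rotvec(o['eef_rot']).as_matrix()
    psi=np.degrees(np.arctan2(R[1,0],R[0,0]))
    print('t',o['time'],'p',np.round(o['tool_pos'],4),'psi',round(psi,2),'zdown',np.round(R[:,2],3),'q',np.round(o['q'],3),'F',np.round(o['contact_force'],1),'T',np.round(o['ft_torque'],3),'w',o['grip_width'])
    return o,R
def to(x,y,z=None):
    o,R=st(); d=np.array([x,y,o['tool_pos'][2] if z is None else z])-o['tool_pos']; print('tool shift',np.round(R.T@d,4))
E
python3 - <<'E'
from geo import *
to(.6196,.0873,.177)
snap('wrist','wa')
E
```

```text
t 1.65 p [0.6198 0.0869 0.2479] psi 112.24 zdown [-0.001  0.    -1.   ] q [ 0.045  0.408 -0.329  1.354  0.13   1.402  1.678] F [ 0.3  0.6 -1.2] T [-0.006  0.013 -0.018] w 0.05571160455707365
tool shift [0.0004 0.     0.0709]
```

View pics/wa.png

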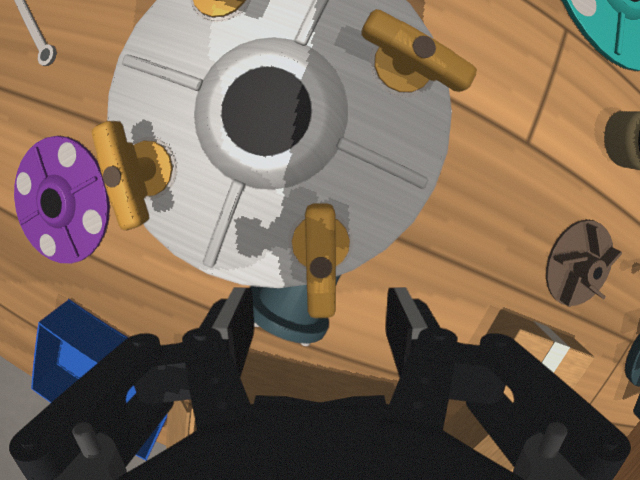

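Nut a lies centred between the jaws with its bar upright in the picture: button (320,267), ends near (321,205) and (320,315). I'll descend.

Call:
step_arm:
  moves:
    - [0, 0, 0.03, 0, -0.3]
    - [0, 0, 0.055, 0, -0.3]
    - [0, 0, 0.065, 0, -0.3]
    - [0, 0, 0.071, 0, -0.3]
    - [0, 0, 0.071, 0, -0.3]

```text
time: 2.33
tool_pos: [0.6202, 0.0871, 0.1777]
eef_rot: [1.751, 2.608, 0.001]
contact_force: [0.1, -0.3, 0.8]
grip_width: 0.0557
```

```bash
python3 - <<'E'
from geo import *
to(.6196,.0873,.177)
E
```

```text
t 2.325 p [0.6202 0.0871 0.1777] psi 112.26 zdown [ 0.  0. -1.] q [ 0.045  0.448 -0.325  1.457  0.146  1.261  1.665] F [ 0.1 -0.3  0.8] T [-0.011  0.023  0.03 ] w 0.05566329983222453
tool shift [ 0.0004 -0.0005  0.0007]
```

Call:
step_arm:
  moves:
    - [0, 0, 0, 0, 1]
    - [0, 0, 0, 0, 1]
    - [0, 0, 0, 0, 1]
    - [0, 0, 0, 0, 1]
    - [0, 0, 0, 0, 1]
  squeeze: 60

```text
time: 2.95
tool_pos: [0.6202, 0.0875, 0.1781]
eef_rot: [1.749, 2.609, 0.002]
contact_force: [-1.2, 1.6, 5.8]
grip_width: 0.0146
```

```bash
python3 - <<'E'
from geo import *
st()
E
```

```text
t 2.95 p [0.6202 0.0875 0.1781] psi 112.32 zdown [ 0.001  0.001 -1.   ] q [ 0.045  0.447 -0.325  1.457  0.145  1.26   1.666] F [-1.2  1.6  5.8] T [0.259 0.382 0.019] w 0.014608718305328706
```

Call:
step_arm:
  moves:
    - [0, 0, 0.00015, 0.15, 1]
    - [0, 0, 0.0003, 0.3, 1]
    - [0, 0, 0.0004, 0.45, 1]

```text
time: 3.32
tool_pos: [0.6203, 0.0869, 0.1776]
eef_rot: [2.293, 2.147, 0.001]
contact_force: [-0.5, -0.3, 6.2]
grip_width: 0.0149
```

```bash
python3 - <<'E'
from geo import *
st(); snap('wrist','wa2')
E
```

```text
t 3.325 p [0.6203 0.0869 0.1776] psi 86.23 zdown [ 0.001 -0.    -1.   ] q [-0.012  0.439 -0.245  1.46   0.109  1.255  1.237] F [-0.5 -0.3  6.2] T [-0.166  0.418  0.118] w 0.014911615544246325
```

View pics/wa2.png

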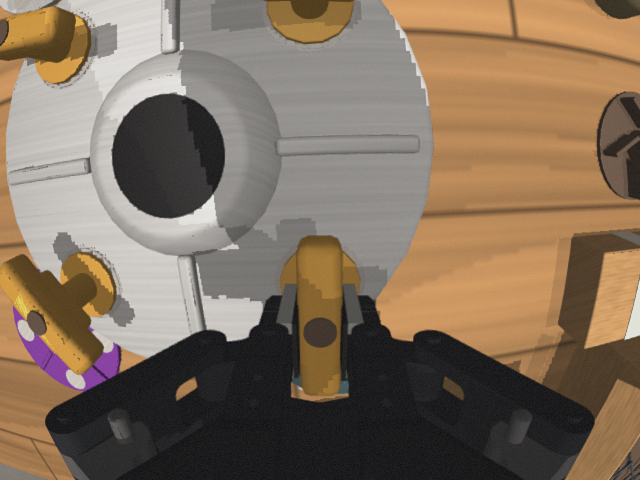

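The bar (320,330) turns with the hand and the drag is about 0.1 N m. I'll continue.

Call:
step_arm:
  moves:
    - [0, 0, 0.00017, 0.18, 1]
    - [0, 0, 0.00034, 0.36, 1]
    - [0, 0, 0.0005, 0.54, 1]
    - [0, 0, 0.0007, 0.72, 1]
    - [0, 0, 0.0009, 0.9, 1]

```text
time: 4.0
tool_pos: [0.6197, 0.0859, 0.1768]
eef_rot: [2.999, 0.933, -0.001]
contact_force: [-5.6, -3.1, 8.1]
grip_width: 0.0151
```

```bash
python3 - <<'E'
from geo import *
st()
E
```

```text
t 4.0 p [0.6197 0.0859 0.1768] psi 34.56 zdown [-0.    -0.001 -1.   ] q [-0.125  0.428 -0.088  1.468  0.04   1.248  0.386] F [-5.6 -3.1  8.1] T [-0.669  1.391  0.223] w 0.015132685915242153
```

Call:
step_arm:
  moves:
    - [0, 0, 0.00017, 0.18, 1]
    - [0, 0, 0.00034, 0.36, 1]
    - [0, 0, 0.0005, 0.54, 1]
    - [0, 0, 0.0006, 0.68, 1]

```text
time: 4.5
tool_pos: [0.6189, 0.0858, 0.1762]
eef_rot: [3.138, -0.119, -0.003]
contact_force: [-8.8, -2.8, 11.3]
grip_width: 0.015
```

```bash
python3 - <<'E'
from geo import *
st()
E
```

```text
t 4.5 p [0.6189 0.0858 0.1762] psi -4.35 zdown [-0.002 -0.001 -1.   ] q [-0.211  0.425  0.03   1.474 -0.012  1.245 -0.256] F [-8.8 -2.8 11.3] T [-0.707  2.22   0.212] w 0.014973172003337814
```

Call:
step_arm:
  moves:
    - [-0.0008, 0.0003, 0.0005, 0.06, 1]
    - [-0.0008, 0.0003, 0.0007, 0.15, 1]
    - [-0.0008, 0.0003, 0.0007, 0.15, 1]

```text
time: 4.88
tool_pos: [0.6186, 0.0858, 0.176]
eef_rot: [3.121, -0.348, -0.001]
contact_force: [-8.9, -3.0, 12.8]
grip_width: 0.0148
```

```bash
python3 - <<'E'
from geo import *
st()
E
```

```text
t 4.875 p [0.6186 0.0858 0.176 ] psi -12.74 zdown [-0.001 -0.001 -1.   ] q [-0.23   0.423  0.055  1.478 -0.023  1.242 -0.394] F [-8.9 -3.  12.8] T [-0.53   1.953 -0.206] w 0.014777736271464937
```

Call:
step_arm:
  moves:
    - [-0.001, 0, 0.0008, 0.04, 1]
    - [-0.0012, 0, 0.0012, 0.09, 1]

```text
time: 5.12
tool_pos: [0.6184, 0.0859, 0.1758]
eef_rot: [3.103, -0.489, 0.003]
contact_force: [-7.2, -3.2, 16.4]
grip_width: 0.0151
```

```bash
python3 - <<'E'
from geo import *
st()
E
```

```text
t 5.125 p [0.6184 0.0859 0.1758] psi -17.9 zdown [ 0.002 -0.001 -1.   ] q [-0.242  0.421  0.07   1.482 -0.029  1.238 -0.48 ] F [-7.2 -3.2 16.4] T [-0.722  1.673  0.193] w 0.015068059317273319
```

Call:
step_arm:
  moves:
    - [-0.0006, 0.0006, -0.0006, 0.06, 1]
    - [-0.0012, 0.0012, -0.0012, 0.12, 1]

```text
time: 5.38
tool_pos: [0.6178, 0.0857, 0.1762]
eef_rot: [-3.068, 0.674, -0.006]
contact_force: [4.1, 0.4, 3.4]
grip_width: 0.015
```

```bash
cat >> geo.py <<'E'
def rd():
    o,R=st(); print('F tool',np.round(R.T@o['contact_force'],1),'Tz',round(o['ft_torque'][2],3))
E
python3 - <<'E'
from geo import *
rd()
E
```

```text
t 5.375 p [0.6178 0.0857 0.1762] psi -24.77 zdown [ 0.004 -0.    -1.   ] q [-0.257  0.418  0.091  1.486 -0.038  1.236 -0.593] F [4.1 0.4 3.4] T [-0.019 -0.859  0.188] w 0.015022833751139025
F tool [ 3.6 -2.  -3.4] Tz 0.188
```

Call:
step_arm:
  moves:
    - [0.0003, -0.0002, 0.0001, 0.07, 1]
    - [0.0003, -0.0002, 0.0002, 0.14, 1]

```text
time: 5.62
tool_pos: [0.6178, 0.0859, 0.1759]
eef_rot: [-3.013, 0.886, -0.004]
contact_force: [-0.5, -0.6, 8.0]
grip_width: 0.0148
```

```bash
python3 -c "
from geo import *
rd()"
```

```text
t 5.625 p [0.6178 0.0859 0.1759] psi -32.78 zdown [ 0.003 -0.    -1.   ] q [-0.275  0.42   0.115  1.486 -0.049  1.236 -0.726] F [-0.5 -0.6  8. ] T [-0.184  0.175  0.433] w 0.014766368650515681
F tool [-0.   0.8 -8. ] Tz 0.433
```

Call:
step_arm:
  moves:
    - [0, 0, 0.0001, 0.07, 1]
    - [0, 0, 0.0002, 0.14, 1]

```text
time: 5.88
tool_pos: [0.6177, 0.086, 0.1758]
eef_rot: [-2.944, 1.094, -0.004]
contact_force: [-0.9, -0.7, 9.4]
grip_width: 0.0151
```

```bash
python3 -c "
from geo import *
rd()"
```

```text
t 5.875 p [0.6177 0.086  0.1758] psi -40.78 zdown [ 0.003 -0.    -1.   ] q [-0.293  0.42   0.14   1.487 -0.06   1.236 -0.858] F [-0.9 -0.7  9.4] T [-0.247  0.37   0.638] w 0.015134473884776697
F tool [-0.2  1.1 -9.4] Tz 0.638
```

Nut a came up solid at about 143° and reads 0.62 above rest, firm but past my target of 0.55, because I stepped twice before reading. I'll ease back elastically, release, and read one step at a time from here.

Call:
step_arm:
  moves:
    - [0, 0, 0, -0.14, 1]
    - [0, 0, 0, -0.14, 1]

```text
time: 6.12
tool_pos: [0.6178, 0.0859, 0.1759]
eef_rot: [-3.015, 0.88, -0.004]
contact_force: [-0.4, -1.2, 9.0]
grip_width: 0.0149
```

```bash
python3 -c "
from geo import *
rd()"
```

```text
t 6.125 p [0.6178 0.0859 0.1759] psi -32.53 zdown [ 0.003 -0.    -1.   ] q [-0.274  0.419  0.114  1.486 -0.049  1.236 -0.722] F [-0.4 -1.2  9. ] T [-0.16   0.255  0.099] w 0.014874042064020954
F tool [ 0.3  1.2 -9. ] Tz 0.099
```

Call:
step_arm:
  moves:
    - [0, 0, 0, 0, -0.3]
    - [0, 0, 0, 0, -0.3]
    - [0, 0, 0, 0, -0.3]
    - [0, 0, -0.03, 0, -0.3]
    - [0, 0, -0.07, 0, -0.3]

```text
time: 6.75
tool_pos: [0.616, 0.0862, 0.2436]
eef_rot: [3.013, -0.883, -0.005]
contact_force: [0.6, -0.1, 0.6]
grip_width: 0.0551
```

```bash
python3 -c "
from geo import *
rd();to(.4884,-.036)"
```

```text
t 6.75 p [0.616  0.0862 0.2436] psi -32.66 zdown [-0.003 -0.001 -1.   ] q [-0.278  0.381  0.12   1.387 -0.045  1.379 -0.727] F [ 0.6 -0.1  0.6] T [ 0.003 -0.044 -0.022] w 0.055128704577865964
F tool [ 0.6 -0.2 -0.6] Tz -0.022
t 6.75 p [0.616  0.0862 0.2436] psi -32.66 zdown [-0.003 -0.001 -1.   ] q [-0.278  0.381  0.12   1.387 -0.045  1.379 -0.727] F [ 0.6 -0.1  0.6] T [ 0.003 -0.044 -0.022] w 0.055128704577865964
tool shift [-0.0415  0.1718  0.0005]
```

Call:
step_arm:
  moves:
    - [-0.01, 0.045, 0, -0.18, -0.3]
    - [-0.02, 0.09, 0, -0.36, -0.3]
    - [-0.032, 0.13, 0, -0.54, -0.3]
    - [-0.0415, 0.172, 0, -0.72, -0.3]
    - [-0.0415, 0.172, 0, -0.9, -0.3]

```text
time: 7.38
tool_pos: [0.4873, -0.0392, 0.2446]
eef_rot: [3.098, 0.517, -0.0]
contact_force: [0.1, 0.8, 0.4]
grip_width: 0.0559
```

Call:
step_arm:
  moves:
    - [0, 0, 0, -0.18, -0.3]
    - [0, 0, 0, -0.36, -0.3]
    - [0, 0, 0, -0.54, -0.3]
    - [0, 0, 0, -0.72, -0.3]
    - [0, 0, 0, -0.9, -0.3]

```text
time: 8.0
tool_pos: [0.489, -0.0361, 0.2441]
eef_rot: [-2.56, -1.82, 0.0]
contact_force: [0.2, -0.4, 0.3]
grip_width: 0.0555
```

Call:
step_arm:
  moves:
    - [0, 0, 0, -0.18, -0.3]
    - [0, 0, 0, -0.36, -0.3]
    - [0, 0, 0, -0.54, -0.3]
    - [0, 0, 0, -0.72, -0.3]
    - [0, 0, 0, -0.9, -0.3]

```text
time: 8.62
tool_pos: [0.489, -0.0361, 0.2441]
eef_rot: [-1.514, -2.752, 0.0]
contact_force: [1.2, -0.5, -0.7]
grip_width: 0.0555
```

Call:
step_arm:
  moves:
    - [0, 0, 0, -0.18, -0.3]
    - [0, 0, 0, -0.36, -0.3]
    - [0, 0, 0, -0.54, -0.3]
    - [0, 0, 0, -0.72, -0.3]
    - [0, 0, 0, -0.77, -0.3]

```text
time: 9.25
tool_pos: [0.4889, -0.0361, 0.2441]
eef_rot: [-0.373, -3.119, -0.0]
contact_force: [0.2, -1.2, -0.2]
grip_width: 0.0551
```

```bash
python3 -c "
from geo import *
to(.4884,-.036,.177);snap('wrist','wc')"
```

```text
t 9.25 p [ 0.4889 -0.0361  0.2441] psi 166.36 zdown [-0.  0. -1.] q [ 0.046  0.097 -0.04   1.734  0.004  1.311  2.909] F [ 0.2 -1.2 -0.2] T [ 0.057 -0.013  0.028] w 0.05509745573777191
tool shift [ 0.0005 -0.      0.0671]
```

View pics/wc.png

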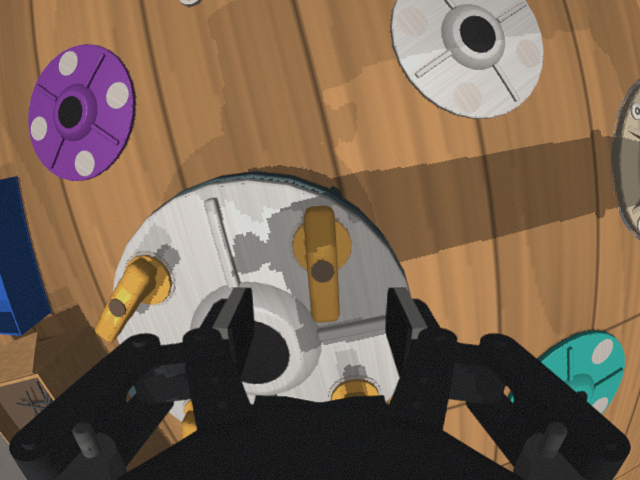

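Nut c's bar, ends (319,207) and (324,320), is centred to within 1 mm and 2–3° off square, which is fine. I'll descend.

Call:
step_arm:
  moves:
    - [0.0006, 0, 0.03, 0, -0.3]
    - [0.0006, 0, 0.052, 0, -0.3]
    - [0.0006, 0, 0.062, 0, -0.3]
    - [0.0006, 0, 0.067, 0, -0.3]
    - [0.0006, 0, 0.067, 0, -0.3]

```text
time: 9.93
tool_pos: [0.4887, -0.0359, 0.1776]
eef_rot: [0.379, 3.118, 0.0]
contact_force: [0.6, 0.7, 1.0]
grip_width: 0.056
```

Call:
step_arm:
  moves:
    - [0, 0, 0, 0, 1]
    - [0, 0, 0, 0, 1]
    - [0, 0, 0, 0, 1]
    - [0, 0, 0, 0, 1]
    - [0, 0, 0, 0, 1]

```text
time: 10.55
tool_pos: [0.4881, -0.0355, 0.178]
eef_rot: [-0.378, -3.118, -0.001]
contact_force: [-4.3, 2.0, 5.9]
grip_width: 0.015
```

```bash
python3 -c "
from geo import *
rd()"
```

```text
t 10.55 p [ 0.4881 -0.0355  0.178 ] psi 166.19 zdown [-0.  0. -1.] q [ 0.047  0.144 -0.043  1.833  0.006  1.165  2.903] F [-4.3  2.   5.9] T [0.238 1.036 0.084] w 0.014969902975071255
F tool [ 4.7  0.9 -5.9] Tz 0.084
```

Call:
step_arm:
  moves:
    - [0.0008, 0, -0.0005, 0.18, 1]
    - [0.0008, 0, -0.0003, 0.36, 1]
    - [0.0008, 0, -0.0001, 0.54, 1]
    - [0.0008, 0, 0.0001, 0.72, 1]
    - [0.0008, 0, 0.0002, 0.9, 1]

```text
time: 11.18
tool_pos: [0.4882, -0.0359, 0.1774]
eef_rot: [1.704, 2.638, 0.001]
contact_force: [1.6, -0.5, -1.8]
grip_width: 0.0152
```

```bash
python3 -c "
from geo import *
rd()"
```

```text
t 11.175 p [ 0.4882 -0.0359  0.1774] psi 114.26 zdown [ 0.001 -0.    -1.   ] q [-0.015  0.142  0.025  1.837 -0.004  1.161  2.006] F [ 1.6 -0.5 -1.8] T [-0.272 -0.501  0.12 ] w 0.015226763902651238
F tool [-1.1  1.2  1.9] Tz 0.12
```

Low side load, drag 0.1. Continuing to about 115°.

Call:
step_arm:
  moves:
    - [0, 0, 0.0003, 0.18, 1]
    - [0, 0, 0.0005, 0.36, 1]
    - [0, 0, 0.0007, 0.54, 1]
    - [0, 0, 0.0009, 0.72, 1]
    - [0, 0, 0.0011, 0.9, 1]

```text
time: 11.8
tool_pos: [0.4881, -0.0365, 0.1765]
eef_rot: [2.682, 1.633, 0.001]
contact_force: [-0.1, -2.6, 0.7]
grip_width: 0.0155
```

```bash
python3 -c "
from geo import *
rd()"
```

```text
t 11.8 p [ 0.4881 -0.0365  0.1765] psi 62.67 zdown [ 0.001 -0.001 -1.   ] q [-0.075  0.141  0.092  1.841 -0.013  1.159  1.115] F [-0.1 -2.6  0.7] T [-0.645  0.035  0.125] w 0.015500324657280724
F tool [-2.4  1.1 -0.7] Tz 0.125
```

Call:
step_arm:
  moves:
    - [-0.0003, 0, 0.0002, 0.15, 1]
    - [-0.0005, 0, 0.0003, 0.3, 1]

```text
time: 12.05
tool_pos: [0.4879, -0.0368, 0.1763]
eef_rot: [2.896, 1.215, 0.001]
contact_force: [0.4, -0.9, 1.2]
grip_width: 0.0148
```

```bash
python3 -c "
from geo import *
rd()"
```

```text
t 12.05 p [ 0.4879 -0.0368  0.1763] psi 45.54 zdown [ 0.001 -0.001 -1.   ] q [-0.095  0.14   0.115  1.843 -0.017  1.158  0.82 ] F [ 0.4 -0.9  1.2] T [-0.386 -0.03   0.168] w 0.014830155427994292
F tool [-0.4  0.9 -1.2] Tz 0.168
```

Call:
step_arm:
  moves:
    - [0, 0, 0.0001, 0.07, 1]
    - [0, 0, 0.0002, 0.14, 1]

```text
time: 12.3
tool_pos: [0.4879, -0.0368, 0.1761]
eef_rot: [2.972, 1.014, 0.001]
contact_force: [-0.4, -2.5, 3.0]
grip_width: 0.0152
```

```bash
python3 -c "
from geo import *
rd()"
```

```text
t 12.3 p [ 0.4879 -0.0368  0.1761] psi 37.67 zdown [ 0.001 -0.001 -1.   ] q [-0.105  0.14   0.125  1.844 -0.018  1.158  0.684] F [-0.4 -2.5  3. ] T [-0.486  0.226  0.16 ] w 0.015213567059568743
F tool [-1.8  1.8 -3. ] Tz 0.16
```

Call:
step_arm:
  moves:
    - [-0.0002, 0.0002, 0.0001, 0.09, 1]
    - [-0.0003, 0.0003, 0.0001, 0.17, 1]

```text
time: 12.55
tool_pos: [0.4878, -0.0369, 0.176]
eef_rot: [3.048, 0.758, 0.001]
contact_force: [0.1, 0.0, 1.9]
grip_width: 0.0151
```

```bash
python3 -c "
from geo import *
rd()"
```

```text
t 12.55 p [ 0.4878 -0.0369  0.176 ] psi 27.92 zdown [ 0.001 -0.    -1.   ] q [-0.116  0.14   0.138  1.844 -0.021  1.157  0.517] F [0.1 0.  1.9] T [-0.18   0.191  0.148] w 0.015114284527880849
F tool [ 0.1 -0.  -1.9] Tz 0.148
```

Call:
step_arm:
  moves:
    - [0, 0, 0.0001, 0.09, 1]
    - [0, 0, 0.0002, 0.17, 1]

```text
time: 12.8
tool_pos: [0.4877, -0.0369, 0.1758]
eef_rot: [3.102, 0.496, 0.001]
contact_force: [-1.7, -0.2, 2.0]
grip_width: 0.0153
```

```bash
python3 -c "
from geo import *
rd()"
```

```text
t 12.8 p [ 0.4877 -0.0369  0.1758] psi 18.18 zdown [ 0.001 -0.    -1.   ] q [-0.127  0.14   0.151  1.845 -0.023  1.157  0.348] F [-1.7 -0.2  2. ] T [-0.286  0.427  0.179] w 0.015251094020379042
F tool [-1.7 -0.3 -2. ] Tz 0.179
```

148° so far, still free.

Call:
step_arm:
  moves:
    - [-0.0002, 0, 0.0001, 0.09, 1]
    - [-0.0002, 0, 0.0001, 0.17, 1]

```text
time: 13.05
tool_pos: [0.4875, -0.0369, 0.1757]
eef_rot: [3.133, 0.231, 0.001]
contact_force: [-0.2, -1.2, 2.8]
grip_width: 0.0147
```

```bash
python3 -c "
from geo import *
rd()"
```

```text
t 13.05 p [ 0.4875 -0.0369  0.1757] psi 8.44 zdown [ 0.001 -0.    -1.   ] q [-0.139  0.14   0.163  1.846 -0.024  1.157  0.18 ] F [-0.2 -1.2  2.8] T [-0.181  0.238  0.112] w 0.014711413251116443
F tool [-0.4  1.2 -2.8] Tz 0.112
```

Call:
step_arm:
  moves:
    - [-0.0001, 0, 0.0001, 0.09, 1]
    - [-0.0002, 0, 0.0001, 0.17, 1]

```text
time: 13.3
tool_pos: [0.4874, -0.0369, 0.1756]
eef_rot: [3.141, -0.036, 0.001]
contact_force: [-0.4, -1.2, 2.0]
grip_width: 0.0148
```

```bash
python3 -c "
from geo import *
rd()"
```

```text
t 13.3 p [ 0.4874 -0.0369  0.1756] psi -1.3 zdown [ 0.001 -0.    -1.   ] q [-0.15   0.139  0.176  1.847 -0.026  1.156  0.012] F [-0.4 -1.2  2. ] T [-0.213  0.13   0.193] w 0.014769208822419064
F tool [-0.3  1.2 -2. ] Tz 0.193
```

Call:
step_arm:
  moves:
    - [-0.0001, 0.0001, 0.0001, 0.09, 1]
    - [-0.0002, 0.0002, 0.0002, 0.17, 1]

```text
time: 13.55
tool_pos: [0.4872, -0.0369, 0.1754]
eef_rot: [-3.127, 0.302, -0.002]
contact_force: [-0.1, 0.3, 2.6]
grip_width: 0.0151
```

```bash
python3 -c "
from geo import *
rd()"
```

```text
t 13.55 p [ 0.4872 -0.0369  0.1754] psi -11.03 zdown [ 0.001  0.    -1.   ] q [-0.162  0.139  0.189  1.848 -0.029  1.156 -0.156] F [-0.1  0.3  2.6] T [0.032 0.184 0.217] w 0.01507693193604968
F tool [-0.2 -0.3 -2.6] Tz 0.217
```

Call:
step_arm:
  moves:
    - [0, 0, 0.0001, 0.08, 1]
    - [-0.0001, 0, 0.0002, 0.15, 1]

```text
time: 13.8
tool_pos: [0.4871, -0.0368, 0.1753]
eef_rot: [-3.096, 0.534, -0.002]
contact_force: [-0.8, 0.4, 2.9]
grip_width: 0.0151
```

```bash
python3 -c "
from geo import *
rd()"
```

```text
t 13.8 p [ 0.4871 -0.0368  0.1753] psi -19.58 zdown [ 0.001 -0.    -1.   ] q [-0.172  0.139  0.2    1.849 -0.03   1.155 -0.304] F [-0.8  0.4  2.9] T [-0.022  0.183  0.442] w 0.015098654337706064
F tool [-0.9 -0.1 -2.9] Tz 0.442
```

Nut c is solid at 0.42 (about 186°). I'll stop and release.

Call:
step_arm:
  moves:
    - [0, 0, 0, 0, -0.3]
    - [0, 0, 0, 0, -0.3]
    - [0, 0, 0, 0, -0.3]
    - [0, 0, -0.03, 0, -0.3]
    - [0, 0, -0.07, 0, -0.3]

```text
time: 14.42
tool_pos: [0.486, -0.0369, 0.2445]
eef_rot: [3.096, -0.53, -0.004]
contact_force: [1.1, -0.5, -0.5]
grip_width: 0.0555
```

```bash
python3 -c "
from geo import *
rd();to(.492,.0905)"
```

```text
t 14.425 p [ 0.486  -0.0369  0.2445] psi -19.44 zdown [-0.003 -0.    -1.   ] q [-0.178  0.086  0.202  1.748 -0.018  1.312 -0.312] F [ 1.1 -0.5 -0.5] T [ 0.021 -0.074 -0.029] w 0.055505010943203974
F tool [1.2 0.1 0.5] Tz -0.029
t 14.425 p [ 0.486  -0.0369  0.2445] psi -19.44 zdown [-0.003 -0.    -1.   ] q [-0.178  0.086  0.202  1.748 -0.018  1.312 -0.312] F [ 1.1 -0.5 -0.5] T [ 0.021 -0.074 -0.029] w 0.055505010943203974
tool shift [-0.0368 -0.1221 -0.    ]
```

Call:
step_arm:
  moves:
    - [-0.01, -0.035, 0, -0.18, -0.3]
    - [-0.02, -0.07, 0, -0.36, -0.3]
    - [-0.03, -0.1, 0, -0.54, -0.3]
    - [-0.037, -0.122, 0, -0.72, -0.3]
    - [-0.037, -0.122, 0, -0.9, -0.3]

```text
time: 15.05
tool_pos: [0.4922, 0.093, 0.2444]
eef_rot: [-3.014, -0.884, 0.001]
contact_force: [-0.7, -0.4, -0.1]
grip_width: 0.0553
```

Call:
step_arm:
  moves:
    - [0, 0, 0, -0.18, -0.3]
    - [0, 0, 0, -0.36, -0.3]
    - [0, 0, 0, -0.54, -0.3]
    - [0, 0, 0, -0.72, -0.3]
    - [0, 0, 0, -0.9, -0.3]

```text
time: 15.68
tool_pos: [0.4925, 0.0904, 0.2445]
eef_rot: [-2.334, -2.103, 0.0]
contact_force: [0.3, -1.1, -0.9]
grip_width: 0.0553
```

Call:
step_arm:
  moves:
    - [0, 0, 0, -0.18, -0.3]
    - [0, 0, 0, -0.36, -0.3]
    - [0, 0, 0, -0.54, -0.3]
    - [0, 0, 0, -0.72, -0.3]
    - [0, 0, 0, -0.9, -0.3]

```text
time: 16.3
tool_pos: [0.4925, 0.0904, 0.2445]
eef_rot: [-1.187, -2.908, 0.0]
contact_force: [0.1, -0.8, -0.2]
grip_width: 0.0558
```

Call:
step_arm:
  moves:
    - [0, 0, 0, -0.18, -0.3]
    - [0, 0, 0, -0.36, -0.3]
    - [0, 0, 0, -0.54, -0.3]
    - [0, 0, 0, -0.68, -0.3]
    - [0, 0, 0, -0.68, -0.3]

```text
time: 16.92
tool_pos: [0.4925, 0.0904, 0.2445]
eef_rot: [-0.16, -3.137, -0.0]
contact_force: [0.7, 0.4, -0.6]
grip_width: 0.0558
```

```bash
python3 -c "
from geo import *
to(.492,.0905,.177);snap('wrist','wb')"
```

```text
t 16.925 p [0.4925 0.0904 0.2445] psi 174.15 zdown [-0.  0. -1.] q [-0.151  0.122 -0.104  1.706  0.013  1.315  2.783] F [ 0.7  0.4 -0.6] T [-0.039  0.022 -0.023] w 0.0557870522533965
tool shift [0.0005 0.     0.0675]
```

View pics/wb.png

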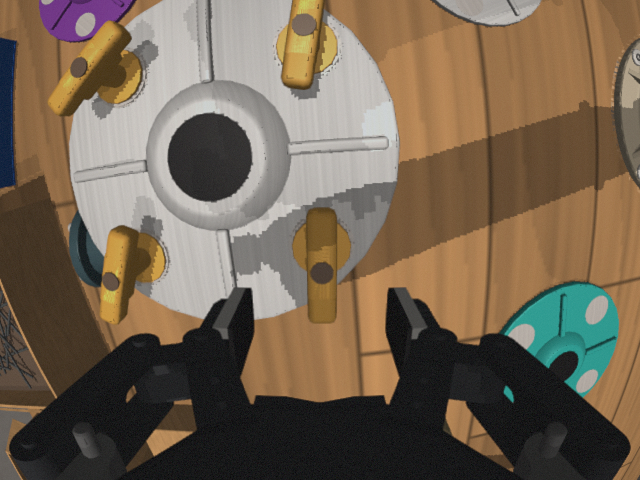

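Nut b's bar, button (321,272), is centred and square to the jaws. I'll descend and grip it.

Call:
step_arm:
  moves:
    - [0.0005, 0, 0.03, 0, -0.3]
    - [0.0005, 0, 0.052, 0, -0.3]
    - [0.0005, 0, 0.062, 0, -0.3]
    - [0.0005, 0, 0.067, 0, -0.3]
    - [0.0005, 0, 0.067, 0, -0.3]

```text
time: 17.6
tool_pos: [0.4923, 0.0906, 0.178]
eef_rot: [0.16, 3.137, 0.0]
contact_force: [-0.1, 0.7, 0.0]
grip_width: 0.0554
```

Call:
step_arm:
  moves:
    - [0, 0, 0, 0, 1]
    - [0, 0, 0, 0, 1]
    - [0, 0, 0, 0, 1]
    - [0, 0, 0, 0, 1]
    - [0, 0, 0, 0, 1]

```text
time: 18.23
tool_pos: [0.4919, 0.0907, 0.1783]
eef_rot: [0.159, 3.138, 0.0]
contact_force: [-4.0, -0.2, 5.2]
grip_width: 0.015
```

```bash
python3 -c "
from geo import *
rd()"
```

```text
t 18.225 p [0.4919 0.0907 0.1783] psi 174.2 zdown [ 0.  0. -1.] q [-0.151  0.169 -0.105  1.804  0.019  1.17   2.778] F [-4.  -0.2  5.2] T [-0.049  0.805  0.057] w 0.014968006932553426
F tool [ 4.  -0.6 -5.2] Tz 0.057
```

Call:
step_arm:
  moves:
    - [0.0007, 0, -0.0005, 0.18, 1]
    - [0.0007, 0, -0.0003, 0.36, 1]
    - [0.0007, 0, -0.0001, 0.54, 1]
    - [0.0007, 0, 0.0001, 0.72, 1]
    - [0.0007, 0, 0.0002, 0.9, 1]

```text
time: 18.85
tool_pos: [0.4914, 0.0907, 0.1776]
eef_rot: [1.516, 2.751, 0.0]
contact_force: [-0.9, 0.6, 0.4]
grip_width: 0.0153
```

```bash
python3 -c "
from geo import *
rd()"
```

```text
t 18.85 p [0.4914 0.0907 0.1776] psi 122.29 zdown [ 0.  0. -1.] q [-0.221  0.165 -0.028  1.81   0.005  1.167  1.884] F [-0.9  0.6  0.4] T [-0.068  0.106  0.093] w 0.015279673622855353
F tool [ 1.  -0.4 -0.4] Tz 0.093
```

Call:
step_arm:
  moves:
    - [0, 0, 0.0002, 0.18, 1]
    - [0, 0, 0.0004, 0.36, 1]
    - [0, 0, 0.0006, 0.54, 1]
    - [0, 0, 0.0008, 0.72, 1]
    - [0, 0, 0.001, 0.9, 1]

```text
time: 19.48
tool_pos: [0.4912, 0.0909, 0.1767]
eef_rot: [-2.562, -1.818, -0.0]
contact_force: [-1.6, 1.3, 1.9]
grip_width: 0.015
```

```bash
python3 -c "
from geo import *
rd()"
```

```text
t 19.475 p [0.4912 0.0909 0.1767] psi 70.74 zdown [-0.  0. -1.] q [-0.29   0.164  0.048  1.814 -0.009  1.164  0.996] F [-1.6  1.3  1.9] T [0.074 0.417 0.087] w 0.01501418470433234
F tool [ 0.7 -1.9 -1.9] Tz 0.087
```

Call:
step_arm:
  moves:
    - [0, -0.0003, 0.0001, 0.15, 1]
    - [0, -0.0004, 0.0003, 0.3, 1]
    - [0, -0.0004, 0.0004, 0.4, 1]

```text
time: 19.85
tool_pos: [0.4911, 0.0911, 0.1763]
eef_rot: [-2.871, -1.276, -0.001]
contact_force: [0.0, 0.3, 0.5]
grip_width: 0.015
```

```bash
python3 -c "
from geo import *
rd()"
```

```text
t 19.85 p [0.4911 0.0911 0.1763] psi 47.93 zdown [ 0.001  0.    -1.   ] q [-0.32   0.163  0.082  1.816 -0.015  1.163  0.603] F [0.  0.3 0.5] T [0.117 0.042 0.042] w 0.015017157055180015
F tool [ 0.2 -0.1 -0.5] Tz 0.042
```

126° so far. Small steps from here.

Call:
step_arm:
  moves:
    - [0, 0, 0.0001, 0.09, 1]
    - [0, 0, 0.0002, 0.17, 1]

```text
time: 20.1
tool_pos: [0.4911, 0.0912, 0.1762]
eef_rot: [-2.968, -1.029, -0.001]
contact_force: [-0.4, 1.0, 0.6]
grip_width: 0.0151
```

```bash
python3 -c "
from geo import *
rd()"
```

```text
t 20.1 p [0.4911 0.0912 0.1762] psi 38.26 zdown [ 0.001  0.001 -1.   ] q [-0.333  0.163  0.096  1.817 -0.017  1.162  0.436] F [-0.4  1.   0.6] T [0.167 0.135 0.06 ] w 0.015080378843977366
F tool [ 0.3 -1.  -0.6] Tz 0.06
```

Call:
step_arm:
  moves:
    - [0, -0.0001, 0.0001, 0.09, 1]
    - [0, -0.0002, 0.0002, 0.17, 1]

```text
time: 20.35
tool_pos: [0.4911, 0.0912, 0.176]
eef_rot: [-3.045, -0.774, -0.001]
contact_force: [0.2, 0.6, 0.8]
grip_width: 0.0153
```

```bash
python3 -c "
from geo import *
rd();snap('wrist','wb2')"
```

```text
t 20.35 p [0.4911 0.0912 0.176 ] psi 28.52 zdown [ 0.001  0.    -1.   ] q [-0.346  0.162  0.11   1.818 -0.02   1.161  0.268] F [0.2 0.6 0.8] T [ 0.144 -0.032  0.091] w 0.015320521062040238
F tool [ 0.4 -0.5 -0.8] Tz 0.091
```

View pics/wb2.png

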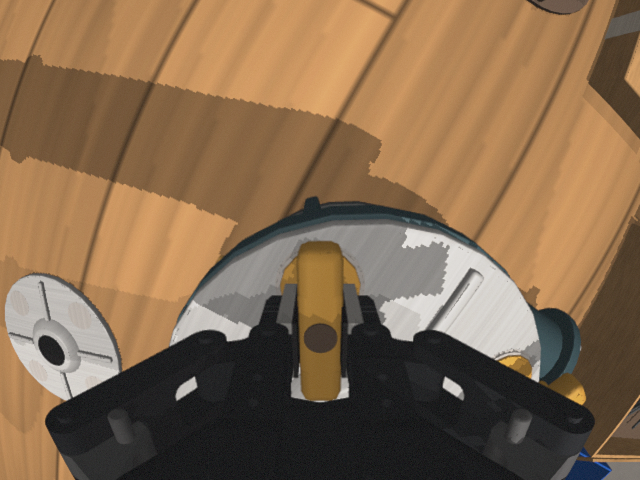

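The bar is still held squarely at (320,335), with about 146° turned. I'll continue.

Call:
step_arm:
  moves:
    - [0, 0, 0.0001, 0.09, 1]
    - [0, 0, 0.0002, 0.17, 1]

```text
time: 20.65
tool_pos: [0.4912, 0.0913, 0.1759]
eef_rot: [-3.099, -0.515, -0.002]
contact_force: [0.0, 1.4, 0.4]
grip_width: 0.0149
```

```bash
python3 -c "
from geo import *
rd()"
```

```text
t 20.65 p [0.4912 0.0913 0.1759] psi 18.86 zdown [ 0.001  0.001 -1.   ] q [-0.359  0.162  0.125  1.819 -0.022  1.161  0.102] F [0.  1.4 0.4] T [ 0.232 -0.013  0.121] w 0.01490594892925943
F tool [ 0.5 -1.3 -0.4] Tz 0.121
```

Call:
step_arm:
  moves:
    - [0, -0.0001, 0.0001, 0.09, 1]
    - [0, -0.0002, 0.0002, 0.17, 1]

```text
time: 20.9
tool_pos: [0.4912, 0.0914, 0.1757]
eef_rot: [-3.131, -0.25, -0.002]
contact_force: [1.0, 0.7, 0.9]
grip_width: 0.015
```

```bash
python3 -c "
from geo import *
rd()"
```

```text
t 20.9 p [0.4912 0.0914 0.1757] psi 9.11 zdown [ 0.001  0.    -1.   ] q [-0.373  0.162  0.139  1.82  -0.025  1.16  -0.066] F [1.  0.7 0.9] T [ 0.053 -0.077  0.16 ] w 0.015048023471437166
F tool [ 1.1 -0.6 -0.9] Tz 0.16
```

Call:
step_arm:
  moves:
    - [0, 0, 0.0001, 0.09, 1]
    - [0, -0.0001, 0.0002, 0.17, 1]

```text
time: 21.15
tool_pos: [0.4912, 0.0914, 0.1755]
eef_rot: [-3.141, 0.017, -0.002]
contact_force: [0.6, 0.6, 0.7]
grip_width: 0.0151
```

```bash
python3 -c "
from geo import *
rd()"
```

```text
t 21.15 p [0.4912 0.0914 0.1755] psi -0.63 zdown [ 0.001  0.    -1.   ] q [-0.386  0.162  0.154  1.82  -0.027  1.159 -0.234] F [0.6 0.6 0.7] T [ 0.055 -0.089  0.088] w 0.015065752148157455
F tool [ 0.6 -0.6 -0.7] Tz 0.088
```

Call:
step_arm:
  moves:
    - [0, 0, 0.0001, 0.09, 1]
    - [0, 0, 0.0002, 0.17, 1]

```text
time: 21.4
tool_pos: [0.4913, 0.0914, 0.1754]
eef_rot: [-3.128, 0.284, -0.002]
contact_force: [0.7, 0.4, 1.9]
grip_width: 0.0152
```

```bash
python3 -c "
from geo import *
rd()"
```

```text
t 21.4 p [0.4913 0.0914 0.1754] psi -10.37 zdown [ 0.001  0.001 -1.   ] q [-0.399  0.163  0.168  1.821 -0.03   1.159 -0.402] F [0.7 0.4 1.9] T [ 0.125 -0.126  0.172] w 0.015196934276944518
F tool [ 0.6 -0.5 -1.9] Tz 0.172
```

185° turned.

Call:
step_arm:
  moves:
    - [0, 0, 0.0001, 0.08, 1]
    - [0, 0, 0.0002, 0.16, 1]

```text
time: 21.65
tool_pos: [0.4914, 0.0914, 0.1753]
eef_rot: [-3.095, 0.533, -0.002]
contact_force: [0.3, 0.9, 3.1]
grip_width: 0.0148
```

```bash
python3 -c "
from geo import *
rd()"
```

```text
t 21.65 p [0.4914 0.0914 0.1753] psi -19.53 zdown [ 0.002  0.001 -1.   ] q [-0.411  0.163  0.182  1.822 -0.032  1.158 -0.559] F [0.3 0.9 3.1] T [ 0.12  -0.048  0.151] w 0.014785116762567267
F tool [ 0.  -1.  -3.1] Tz 0.151
```

Call:
step_arm:
  moves:
    - [0, 0, 0.0001, 0.08, 1]
    - [0, 0, 0.0001, 0.16, 1]

```text
time: 21.9
tool_pos: [0.4914, 0.0915, 0.1752]
eef_rot: [-3.043, 0.778, -0.003]
contact_force: [0.1, -0.3, 2.2]
grip_width: 0.0151
```

```bash
python3 -c "
from geo import *
rd()"
```

```text
t 21.9 p [0.4914 0.0915 0.1752] psi -28.67 zdown [ 0.002  0.    -1.   ] q [-0.424  0.163  0.196  1.822 -0.034  1.158 -0.717] F [ 0.1 -0.3  2.2] T [ 0.071 -0.204  0.393] w 0.01514029739332924
F tool [ 0.3  0.2 -2.2] Tz 0.393
```

Call:
step_arm:
  moves:
    - [0, 0, 0, 0.06, 1]

```text
time: 22.02
tool_pos: [0.4914, 0.0915, 0.1752]
eef_rot: [-3.018, 0.868, -0.003]
contact_force: [1.2, -0.4, 1.8]
grip_width: 0.015
```

```bash
python3 -c "
from geo import *
rd()"
```

```text
t 22.025 p [0.4914 0.0915 0.1752] psi -32.08 zdown [ 0.002  0.    -1.   ] q [-0.428  0.163  0.201  1.822 -0.035  1.158 -0.776] F [ 1.2 -0.4  1.8] T [ 0.157 -0.238  0.474] w 0.014957043866572435
F tool [ 1.2 -0.3 -1.8] Tz 0.474
```

Nut b is firm at about 0.45. I'll release it and go to d.

Call:
step_arm:
  moves:
    - [0, 0, 0, 0, -0.3]
    - [0, 0, 0, 0, -0.3]
    - [0, 0, 0, 0, -0.3]
    - [0, 0, -0.03, 0, -0.3]
    - [0, 0, -0.07, 0, -0.3]

```text
time: 22.65
tool_pos: [0.49, 0.091, 0.2443]
eef_rot: [3.018, -0.867, -0.004]
contact_force: [1.0, -0.2, 0.8]
grip_width: 0.0553
```

```bash
python3 -c "
from geo import *
rd();to(.615,-.0402)"
```

```text
t 22.65 p [0.49   0.091  0.2443] psi -32.05 zdown [-0.003 -0.001 -1.   ] q [-0.434  0.111  0.204  1.722 -0.023  1.314 -0.785] F [ 1.  -0.2  0.8] T [ 0.001 -0.072  0.004] w 0.05530780386397715
F tool [ 0.9 -0.3 -0.8] Tz 0.004
t 22.65 p [0.49   0.091  0.2443] psi -32.05 zdown [-0.003 -0.001 -1.   ] q [-0.434  0.111  0.204  1.722 -0.023  1.314 -0.785] F [ 1.  -0.2  0.8] T [ 0.001 -0.072  0.004] w 0.05530780386397715
tool shift [ 0.1755  0.0448 -0.0002]
```

Call:
step_arm:
  moves:
    - [0.045, 0.011, 0, -0.18, -0.3]
    - [0.09, 0.022, 0, -0.36, -0.3]
    - [0.135, 0.034, 0, -0.54, -0.3]
    - [0.175, 0.045, 0, -0.72, -0.3]
    - [0.1755, 0.045, 0, -0.9, -0.3]

```text
time: 23.28
tool_pos: [0.6164, -0.0443, 0.2434]
eef_rot: [3.094, 0.533, -0.002]
contact_force: [0.3, 0.5, -0.6]
grip_width: 0.0556
```

Call:
step_arm:
  moves:
    - [0, 0, 0, -0.18, -0.3]
    - [0, 0, 0, -0.36, -0.3]
    - [0, 0, 0, -0.54, -0.3]
    - [0, 0, 0, -0.72, -0.3]
    - [0, 0, 0, -0.9, -0.3]

```text
time: 23.9
tool_pos: [0.6155, -0.0403, 0.2442]
eef_rot: [-2.551, -1.834, 0.001]
contact_force: [-0.4, -0.3, -0.4]
grip_width: 0.0552
```

Call:
step_arm:
  moves:
    - [0, 0, 0, -0.18, -0.3]
    - [0, 0, 0, -0.36, -0.3]
    - [0, 0, 0, -0.54, -0.3]
    - [0, 0, 0, -0.72, -0.3]
    - [0, 0, 0, -0.9, -0.3]

```text
time: 24.52
tool_pos: [0.6155, -0.0403, 0.2442]
eef_rot: [-1.499, -2.76, 0.0]
contact_force: [1.0, 0.0, 0.2]
grip_width: 0.0557
```

Call:
step_arm:
  moves:
    - [0, 0, 0, -0.1, -0.3]
    - [0, 0, 0, -0.1, -0.3]

```text
time: 24.78
tool_pos: [0.6155, -0.0403, 0.2443]
eef_rot: [-1.369, -2.827, 0.0]
contact_force: [0.8, 0.1, 0.3]
grip_width: 0.0554
```

```bash
python3 -c "
from geo import *
to(.615,-.0402,.177);snap('wrist','wd')"
```

```text
t 24.775 p [ 0.6155 -0.0403  0.2443] psi 128.32 zdown [-0.  0. -1.] q [ 0.07   0.37  -0.076  1.397  0.028  1.376  2.233] F [0.8 0.1 0.3] T [ 0.023 -0.035  0.001] w 0.05535283050012179
tool shift [ 0.0004 -0.0003  0.0673]
```

View pics/wd.png

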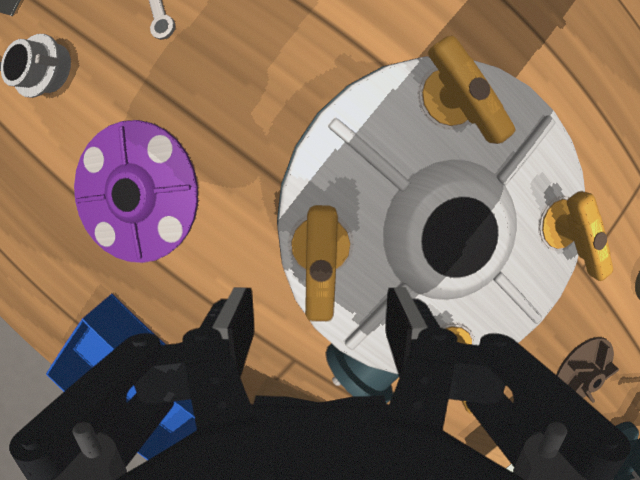

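Nut d's bar, button (320,271), is centred and square. I'll descend and grip it.

Call:
step_arm:
  moves:
    - [0.0003, 0, 0.03, 0, -0.3]
    - [0.0003, 0, 0.052, 0, -0.3]
    - [0.0003, 0, 0.062, 0, -0.3]
    - [0.0003, 0, 0.067, 0, -0.3]
    - [0.0003, 0, 0.067, 0, -0.3]

```text
time: 25.45
tool_pos: [0.6156, -0.0399, 0.1779]
eef_rot: [1.369, 2.827, 0.0]
contact_force: [-0.2, 0.5, 0.6]
grip_width: 0.0554
```

Call:
step_arm:
  moves:
    - [0, 0, 0, 0, 1]
    - [0, 0, 0, 0, 1]
    - [0, 0, 0, 0, 1]
    - [0, 0, 0, 0, 1]
    - [0, 0, 0, 0, 1]

```text
time: 26.08
tool_pos: [0.6156, -0.0397, 0.1782]
eef_rot: [1.368, 2.827, 0.001]
contact_force: [-1.0, 0.5, 5.3]
grip_width: 0.0149
```

```bash
python3 -c "
from geo import *
rd()"
```

```text
t 26.075 p [ 0.6156 -0.0397  0.1782] psi 128.35 zdown [ 0.001  0.    -1.   ] q [ 0.071  0.407 -0.078  1.494  0.032  1.241  2.229] F [-1.   0.5  5.3] T [ 0.171  0.532 -0.103] w 0.014896075911007802
F tool [ 1.  -0.5 -5.3] Tz -0.103
```

Call:
step_arm:
  moves:
    - [0, 0, -0.0005, 0.18, 1]
    - [0, 0, -0.0003, 0.36, 1]
    - [0, 0, -0.0001, 0.54, 1]
    - [0, 0, 0.0001, 0.72, 1]
    - [0, 0, 0.0002, 0.9, 1]

```text
time: 26.7
tool_pos: [0.6156, -0.0404, 0.1775]
eef_rot: [2.468, 1.943, 0.0]
contact_force: [0.4, 0.1, 2.1]
grip_width: 0.0147
```

```bash
python3 -c "
from geo import *
rd()"
```

```text
t 26.7 p [ 0.6156 -0.0404  0.1775] psi 76.43 zdown [ 0.001 -0.001 -1.   ] q [-0.043  0.405  0.075  1.5   -0.031  1.237  1.371] F [0.4 0.1 2.1] T [-0.216  0.141  0.078] w 0.014693928146303069
F tool [ 0.2  0.3 -2.1] Tz 0.078
```

Call:
step_arm:
  moves:
    - [0, 0, 0.0002, 0.18, 1]
    - [0, 0, 0.0004, 0.36, 1]
    - [0, 0, 0.0005, 0.54, 1]
    - [0, 0, 0.0007, 0.72, 1]
    - [0, 0, 0.0009, 0.9, 1]

```text
time: 27.32
tool_pos: [0.6151, -0.0408, 0.1766]
eef_rot: [3.067, 0.676, -0.001]
contact_force: [-2.8, -1.0, 3.5]
grip_width: 0.0147
```

```bash
python3 -c "
from geo import *
rd()"
```

```text
t 27.325 p [ 0.6151 -0.0408  0.1766] psi 24.84 zdown [-0.    -0.001 -1.   ] q [-0.157  0.41   0.23   1.508 -0.095  1.235  0.519] F [-2.8 -1.   3.5] T [-0.375  0.674  0.124] w 0.014720891360250548
F tool [-2.9 -0.2 -3.5] Tz 0.124
```

Call:
step_arm:
  moves:
    - [-0.0003, 0, 0.0001, 0.15, 1]
    - [-0.0006, 0, 0.0003, 0.3, 1]
    - [-0.0007, 0, 0.0004, 0.38, 1]

```text
time: 27.7
tool_pos: [0.6148, -0.041, 0.1763]
eef_rot: [3.139, 0.088, 0.0]
contact_force: [-2.2, -1.1, 3.7]
grip_width: 0.0151
```

```bash
python3 -c "
from geo import *
rd()"
```

```text
t 27.7 p [ 0.6148 -0.041   0.1763] psi 3.21 zdown [ 0.    -0.001 -1.   ] q [-0.206  0.413  0.296  1.512 -0.123  1.235  0.163] F [-2.2 -1.1  3.7] T [-0.271  0.384  0.115] w 0.0150754302179916
F tool [-2.3  0.9 -3.7] Tz 0.115
```

125° turned.

Call:
step_arm:
  moves:
    - [-0.0003, 0.0001, 0.0001, 0.08, 1]
    - [-0.0005, 0.0002, 0.0001, 0.16, 1]

```text
time: 27.95
tool_pos: [0.6146, -0.0409, 0.1762]
eef_rot: [3.137, -0.161, 0.002]
contact_force: [0.4, -1.1, 2.9]
grip_width: 0.0148
```

```bash
python3 -c "
from geo import *
rd()"
```

```text
t 27.95 p [ 0.6146 -0.0409  0.1762] psi -5.88 zdown [ 0.001 -0.001 -1.   ] q [-0.227  0.414  0.324  1.515 -0.136  1.234  0.014] F [ 0.4 -1.1  2.9] T [-0.164  0.032  0.162] w 0.014836209955592696
F tool [ 0.5  1.  -2.9] Tz 0.162
```

Call:
step_arm:
  moves:
    - [0, 0, 0.0001, 0.08, 1]
    - [-0.0001, 0.0001, 0.0001, 0.16, 1]

```text
time: 28.2
tool_pos: [0.6145, -0.0409, 0.1762]
eef_rot: [3.114, -0.411, 0.002]
contact_force: [0.3, -1.4, 2.3]
grip_width: 0.0151
```

```bash
python3 -c "
from geo import *
rd()"
```

```text
t 28.2 p [ 0.6145 -0.0409  0.1762] psi -15.04 zdown [ 0.001 -0.    -1.   ] q [-0.247  0.416  0.352  1.516 -0.148  1.234 -0.137] F [ 0.3 -1.4  2.3] T [-0.08   0.067  0.169] w 0.015063412987886203
F tool [ 0.7  1.3 -2.3] Tz 0.169
```

Call:
step_arm:
  moves:
    - [0, 0.0001, 0.0001, 0.08, 1]
    - [0, 0.0002, 0.0002, 0.16, 1]

```text
time: 28.45
tool_pos: [0.6144, -0.0409, 0.176]
eef_rot: [3.072, -0.658, 0.001]
contact_force: [-0.8, 0.3, 3.7]
grip_width: 0.0152
```

```bash
python3 -c "
from geo import *
rd()"
```

```text
t 28.45 p [ 0.6144 -0.0409  0.176 ] psi -24.17 zdown [ 0.001 -0.    -1.   ] q [-0.268  0.419  0.381  1.517 -0.161  1.235 -0.286] F [-0.8  0.3  3.7] T [-0.008  0.291  0.4  ] w 0.015170414822263664
F tool [-0.8  0.  -3.7] Tz 0.4
```

Call:
step_arm:
  moves:
    - [0, 0, 0, 0.05, 1]

```text
time: 28.58
tool_pos: [0.6143, -0.0408, 0.176]
eef_rot: [3.055, -0.733, 0.001]
contact_force: [-1.3, -0.4, 3.7]
grip_width: 0.0149
```

```bash
python3 -c "
from geo import *
rd()"
```

```text
t 28.575 p [ 0.6143 -0.0408  0.176 ] psi -27.0 zdown [ 0.001 -0.    -1.   ] q [-0.275  0.42   0.39   1.518 -0.165  1.235 -0.333] F [-1.3 -0.4  3.7] T [-0.128  0.306  0.522] w 0.014895088559325847
F tool [-1.   1.  -3.7] Tz 0.522
```

Nut d is firm at about 0.5, so I'll release it and check everything.

Call:
step_arm:
  moves:
    - [0, 0, 0, 0, -0.3]
    - [0, 0, 0, 0, -0.3]
    - [0, 0, 0, 0, -0.3]
    - [0, 0, -0.03, 0, -0.3]
    - [0, 0, -0.08, 0, -0.3]

```text
time: 29.2
tool_pos: [0.613, -0.0406, 0.2545]
eef_rot: [3.054, -0.731, -0.007]
contact_force: [0.2, 0.6, 1.2]
grip_width: 0.0555
```

Call:
step_arm:
  moves:
    - [-0.02, -0.02, -0.04, 0, -0.3]
    - [-0.04, -0.04, -0.08, 0, -0.3]
    - [-0.04, -0.04, -0.08, 0, -0.3]

```text
time: 29.58
tool_pos: [0.5975, 0.0158, 0.3394]
eef_rot: [-3.053, 0.723, -0.009]
contact_force: [0.1, 0.2, 0.4]
grip_width: 0.0555
```

```bash
python3 -c "
from geo import *
rd()
w=snap('wrist','w9');s=snap('scene','s9');d=snap('side','d9')
cv2.imwrite('pics/d9c.png',cv2.resize(d['img'][170:300,280:400,::-1],None,fx=4.5,fy=4.5,interpolation=cv2.INTER_CUBIC))
cv2.imwrite('pics/s9c.png',s['img'][150:480,100:600,::-1])"
```

```text
t 29.575 p [0.5975 0.0158 0.3394] psi -26.66 zdown [ 0.006  0.002 -1.   ] q [-0.367  0.305  0.389  1.301 -0.116  1.551 -0.458] F [0.1 0.2 0.4] T [-0.007  0.011  0.008] w 0.05554272401767589
F tool [ 0.  -0.2 -0.4] Tz 0.008
```

View pics/w9.png

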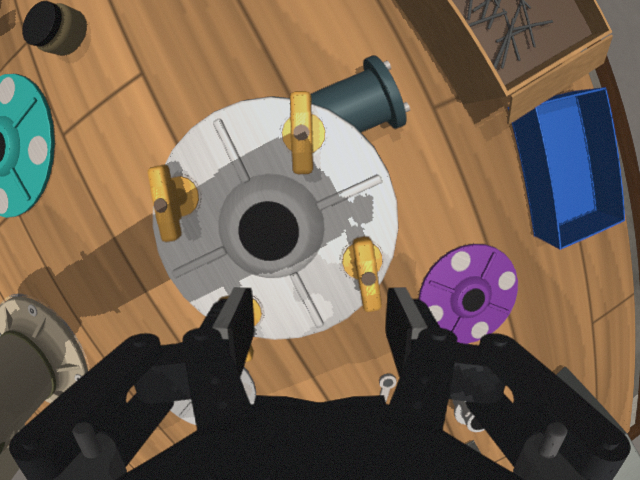

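View pics/d9c.png

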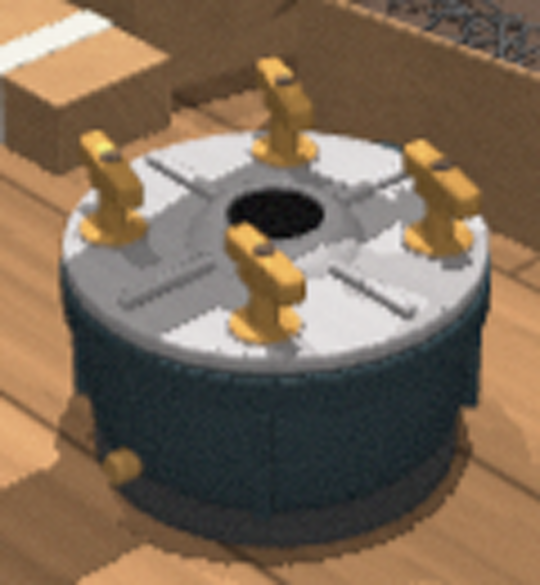

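View pics/s9c.png

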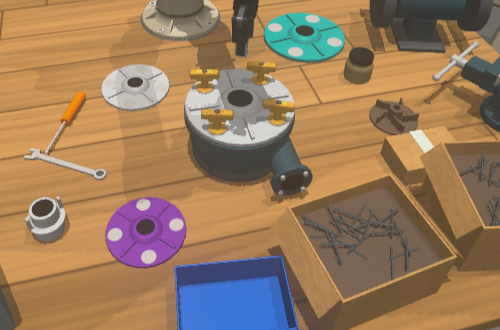

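The wrist view shows all four feet down on the cover, with nut a's bar (300,133) still at its solid point. The side view shows the rim gap closed evenly. Nothing else on the bench has moved, and the gripper is clear, so I'm handing in.

```bash
python3 -c "
from geo import *
print(arm.finish_job())"
```

```text
the job is handed in; nothing more can be done
None
```

I tightened all four nuts in cross order (a, c, b, d), each in a single grip, and handed the job in at about 29.6 s. The final pictures show the cover down evenly all round, nothing else on the bench moved, and the gripper clear of everything.

| Nut | Turned to solid, about | Highest torque reading (N m) |
|---|---|---|
| a | 145° | 0.64 |
| c | 180° | 0.44 |
| b | 195° | 0.47 |
| d | 150° | 0.52 |

The resting reading is unclear. In free air it read within 0.03 N m of zero, but just after gripping it ranged from -0.10 to 0.08. Measured from zero, c, b and d all fall within the firm range. Measured from its own grip reading of -0.10, d comes to 0.62, above the 0.55 limit but short of overtight.

- **Nut a ran past target:** I took two steps before reading, so it ended about 0.62 above rest, over the 0.55 firm limit but below the 0.75 overtight mark. I eased the hand back 8° before letting go, and the last picture shows the bar at its solid point. I did not feel its torque again afterwards.
- **Side and down load on a:** Partway through nut a the hand pushed with up to about 16 N down and 9 N sideways, which I eased off. On the others both loads stayed at or below about 6 N. The gripper did not touch the cover.
- **Seating:** This is judged from the pictures only; I did not measure the gap.

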